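# Load the grill's heat-tile tray and slide it in to the click of its roller switch

### The arm

A 6-joint arm with a two-finger parallel gripper is mounted at the origin on the work surface. World frame = base frame: x ahead of the robot, y to its left, z up, the work surface at z = 0. Lengths are in m, angles in rad, forces in N, time in s.
With the tool pointing down it reaches from about 0.35 to 0.925 m from the base axis. Payload 6.4 kg.
Tool frame: the origin (TCP) lies at the very end of the fingers, on their centre line; the grasp point (between the pads) lies manip.grip_point_offset behind it (manip.grip_point_offset is the distance from the TCP to the grasp point, in m); z points along the fingers, y is the line along which they close (so a half turn about z gives the same grasp; the last joint's range is limited). The gripper opens to 94 mm and grips with 3 to 60 N. Pads are 16 mm wide; open, the fingers measure 119 mm over their backs; the gripper's body (75 mm by 177 mm) begins 78 mm behind the grasp point.
Start: joints at [-1.401, 0.245, 1.558, -0, 1.339, -0.174], TCP at [0.219, -0.612, 0.205] pointing down, gripper open.
Joint ranges: [-3.13, 3.13], [-1.02, 2.26], [0.13, 2.54], [-0.95, 4.09], [0.21, 2.88], [-2.74, 2.74]. Speed limits (rad/s): [2.57, 2.57, 3.14, 3.14, 3.14, 3.14].

### API

Orientations are given as a rotation vector (axis times angle).
In Python, from plant import manip, vision gives the robot as it stands.
- The arm moves only by the shell command python3 -m inch 'ROWS' [FORCE]. ROWS is a JSON object of lists of equal length, an entry for each row: "hand": the finger opening in cm, from 0 to 9.4; "linear": the shift along the world's x, y, z in cm, a list of three; "rot": the turn, a rotation vector about the world's x, y, z in degrees, a list of three. In form: {"hand": [hand, ...], "linear": [[tx, ty, tz], ...], "rot": [[ax, ay, az], ...]}. A call has exactly 8 rows; each row shifts and turns the commanded pose from where the row before left it; what a row does not reach is not made up. A row lasts 1/10 s, in which the tool goes at most 50 mm and 8.59 degrees, less where a joint would pass 70% of its speed; a pose out of reach is approached as far as the arm can. A call is refused whole if a number of a shift passes 5 or a number of a turn 8.59, either way. A call with a gripper value outside its range is refused whole. The fingers move at their own pace and stop on an object; FORCE is the grip in N (left out, the last holds). Time passes only in rows, so rows that do not move let the fingers close, or fill a call up. It gives the time, the measured TCP pose, the force, the opening and the grip force at its end, in the units of the state.
- manip.get_state(): the state, without advancing time (a new reading comes with each control period).
- vision.read_camera(name): name is "side" or "top" or "wrist"; returns a dict with "color" (400x640x3 uint8, red, green, blue), "z_map" (400x640 float32, m along the optical axis (not along the pixel's ray), 0 where there is no reading), "fx", "fy", "cx", "cy" (pixels), "k1" (the pictures are not rectified: a ray, as slopes to the right and down, at radius r is drawn at 1 + k1 r^2 times it, then the intrinsics apply), "origin" and "orientation" of the camera in the world; the wrist camera has in their place "mount" (4x4, takes a point from camera to tool coordinates, whose origin is the TCP and whose axes are the flange's). Camera axes: x right, y down, z forward; pixel columns grow to the right and rows downward; lengths in m; the calibration is good to about 2 mm. A picture is of the moment at which its call begins: read the wrist's pose just before it.
- manip.job_done(): hands the job in; it is judged then, once.
The state is a dict: "time": time; "joints": joint angles; "joint_vel": joint speeds; "joint_efforts": joint torques, N m; "position": TCP position; "orientation": TCP orientation; "wrist_force": force on the tool from outside, world axes, zero at the start; "moment": the same for the moment, N m; "grip_width": opening from 0.0 (shut) to 1.0 (fully open); "finger_force": force on a finger pad.
Only numpy, scipy, OpenCV 4.12 (cv2) and the standard library are available. Lean on these libraries where they do the work, as an engineer would, in place of code of your own. Each camera call takes 0.05 s, during which the arm holds its last target. There are 200 camera calls.

### The job

Fit the three ceramic heat tiles from the turntable into the drawn-out tray of the grill base so that all lie flat on its floor and fill it, setting them down gently rather than dropping them. Then slide the loaded tray in by its tab just until the roller switch clicks (pointer in the green, never into the red) and leave it standing there. Leave the jar, brush, probe and scraper where they are.

Things in the scene. Friction and masses are not known exactly. Their poses are not given: they have to be found in the camera images.
- tile_a_lug (a point): Yellow-glazed L-shaped ceramic heat tile, 12 mm thick, 160 g, on the turntable at any yaw. Steel lug on top: 26 (own x) x 10 (own y) x 30 mm high, to 42 mm above the underside. Point: on the lug 35 mm above the underside, where to grip (23 mm above the tile's face). Outline from this point, mm: x -27.5..51.5 with y -27.5..11.5, plus x -27.5..11.5 with y 11.5..51.5.
- tile_b_lug (a point): White L-shaped ceramic heat tile (same shape as the other L), 12 mm thick, 160 g, on the turntable at any yaw. Steel lug on top: 26 (own x) x 10 (own y) x 30 mm high, to 42 mm above the underside. Point: on the lug 35 mm above the underside, where to grip (23 mm above the tile's face). Outline from this point, mm: x -27.5..51.5 with y -27.5..11.5, plus x -27.5..11.5 with y 11.5..51.5.
- tile_c_lug (a point): Blue rectangular ceramic heat tile 39 (own x) x 79 (own y) mm, 12 mm thick, 110 g, on the turntable at any yaw. Steel lug on top: 26 (own x) x 10 (own y) x 30 mm high, to 42 mm above the underside. Point: on the lug 35 mm above the underside, where to grip (23 mm above the tile's face). The lug is at the tile's middle.
- tray_in (a point): Centre of the inner floor of the aluminium tray, moves with it; x: the way it slides in, y across, z up. Inside 174 (x) x 92 (y) mm, walls 4 mm thick and 10 mm high, floor 16 mm above the ledge. The tiles just fill it, e.g. the Ls interlocked, one turned half round, and the rectangle crosswise at one end.
- tray_tab (a point): Grip point on the black upright tab at the middle of the tray's robot-side end, 109 mm from the tray's centre, 49 mm above the ledge. Tab 36 mm long along the slide (x), 10 mm thick across it (y), top 8 mm above the point. Pinch it from above across its 10 mm.
- tray (a joint): How far the tray is drawn out, m: 0 against the inner stop (too far), 0.12 fully out; starts 0.085 to 0.115. About 3.5 N drag; stays where left, even against the switch spring. Its rear wall meets the roller at about 0.031, the switch clicks at 0.022 and overtravels at 0.013.
- switch (a joint): Angle of the switch's roller lever, rad: 0 free, grows as the tray presses it. Clicks at 0.22, overtravelled beyond 0.40. The lever's thin black tail is a pointer over a painted arc: white not clicked, green clicked, red overtravelled. Spring under 1 N at the roller.
- roller (a point): Centre of the orange roller (16 mm across, upright axis) on a 55 mm steel lever pivoted on the grill base behind the tray.
- grill: Base of an electric table grill with its hood off, fixed to the ledge: dark steel plate 350 by 160 mm, 10 mm thick, side rails up to 24 mm high, red control housing 60 mm high at the far end. Origin on the ledge 60 mm inside the plate's front end, on the tray's centre line; x is the way the tray slides in. The tray's centre is 107.8 mm minus its draw-out ahead of it.
- turntable: Round wooden turntable 300 mm across, 30 mm high, stiff (does not turn); origin at the centre of its underside. The three tiles stand round its middle. It and the grill base may stand either way round, left or right.
- jar: Small glass jar with screw lid, 40 mm across, 60 mm high, standing in the middle of the turntable; origin under its centre. Bystander.
- brush: Black silicone basting brush, about 180 mm long, 36 mm wide, 14 mm high, lying on the ledge between grill and turntable, nearest the robot; origin under its middle, x along it. Bystander.
- probe: Stainless meat thermometer probe with a round 38 mm dial, about 140 mm long, 10 mm high, lying between grill and turntable; origin under its middle, x along it. Bystander.
- scraper: Green plastic grill scraper, about 150 mm long, 50 mm wide, 16 mm high, lying on the ledge beyond the middle; origin near its middle, x along it. Bystander.
Mind the look-alikes: they are no part of the job. What is shaped like the part that bears tile_a_lug but pink or turquoise is not meant.

How it is judged:
By the outcome, as a careful person would: the job done as asked, in the order asked, and still so for the second after the job is handed in, with the robot touching nothing.
It also fails if it takes over 72 s, if anything falls off the work surface, if the arm or the gripper's body presses on something with over 40 N, if the wrist force passes 120 N, or if a joint passes its speed limit or range.

## Working session

There is one attempt and no reset: what is moved stays moved. The work goes in short steps, Python scripts to look and compute and a shell command to move; the robot and the scene stay as the last step left them, time stands still between calls to the robot, and variables do not carry over. Pictures are saved under pics/ and viewed, at most 10 in all, crops included, and the job is handed in when it is done.

```bash
mkdir -p pics; ls; cat > h.py <<'E'
import numpy as np, cv2
from plant import manip, vision
from scipy.spatial.transform import Rotation as R
def cam(n):
    s=manip.get_state(); c=vision.read_camera(n)
    if n=='wrist':
        T=np.eye(4);T[:3,:3]=R.from_rotvec(s['orientation']).as_matrix();T[:3,3]=s['position']
        M=T@np.array(c['mount']); c['Rm']=M[:3,:3];c['o']=M[:3,3]
    else:
        o=np.array(c['orientation']); c['Rm']=o if o.shape==(3,3) else R.from_rotvec(o).as_matrix(); c['o']=np.array(c['origin'])
    return c
def ray(c,uv):
    uv=np.atleast_2d(np.array(uv,float))
    d=np.c_[(uv[:,0]-c['cx'])/c['fx'],(uv[:,1]-c['cy'])/c['fy']]; s=d.copy()
    for _ in range(20): s=d/(1+c['k1']*(s**2).sum(1,keepdims=True))
    return s
def onz(c,uv,z):
    w=np.c_[ray(c,uv),np.ones(len(np.atleast_2d(uv)))]@c['Rm'].T
    return c['o']+w*((z-c['o'][2])/w[:,2])[:,None]
def cloud(c):
    h,w=c['z_map'].shape; v,u=np.mgrid[:h,:w]
    s=ray(c,np.c_[u.ravel(),v.ravel()]); z=c['z_map'].ravel()[:,None]
    return (np.c_[s*z,z]@c['Rm'].T+c['o']).reshape(h,w,3)
def save(n,im): cv2.imwrite('pics/'+n,cv2.cvtColor(im,cv2.COLOR_RGB2BGR))
E
python3 - <<'E'
from h import *
s=manip.get_state(); print(manip.grip_point_offset,s)
for n in('top','side'):
    c=cam(n); print(n,c['o'],c['Rm'].round(3).tolist(),c['fx'],c['k1'])
    save(n+'0.png',c['color']); np.savez('pics/'+n+'0.npz',**{k:np.array(v) for k,v in c.items()})
E
```

```text
pics
0.0188 {'time': 0.0, 'joints': array([-1.40108446e+00,  2.45795436e-01,  1.55898507e+00,  1.58536120e-07,
        1.33869002e+00, -1.74100875e-01]), 'joint_vel': array([ 0.00051016, -0.00015234,  0.00052983,  0.00047931,  0.0004635 ,
       -0.00035821]), 'joint_efforts': array([-8.50135566e-04, -4.15841532e+01, -3.14600301e+01,  6.84656063e-02,
        3.32160294e-02, -1.50421738e-04]), 'position': array([ 0.21900551, -0.61136837,  0.20437284]), 'orientation': array([-3.09343682e+00, -5.37082471e-01, -6.71153257e-06]), 'wrist_force': array([0.23414208, 0.27780428, 0.02103734]), 'moment': array([-0.02197328,  0.0111155 ,  0.04118956]), 'finger_force': 0.0, 'grip_width': 0.9991157698867111}
top [0.32521739 0.09947872 1.0926986 ] [[0.009, -0.981, 0.192], [-1.0, -0.004, 0.022], [-0.021, -0.192, -0.981]] 403.68419936327075 -0.07762520735924851
side [0.36324347 0.9331537  0.552363  ] [[-0.983, -0.076, 0.164], [-0.181, 0.488, -0.854], [-0.015, -0.87, -0.494]] 369.7963113277451 -0.08676242680178382
```

View pics/top0.png

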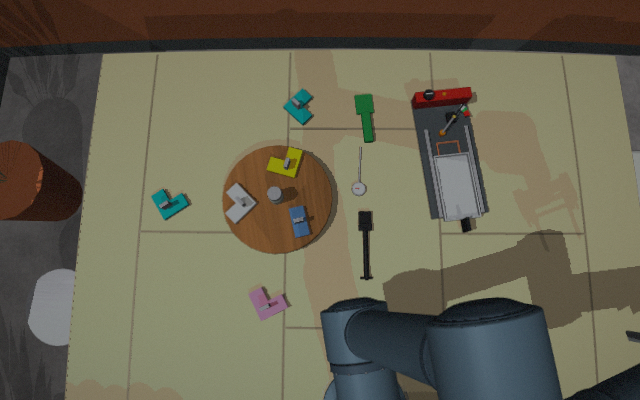

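View pics/side0.png

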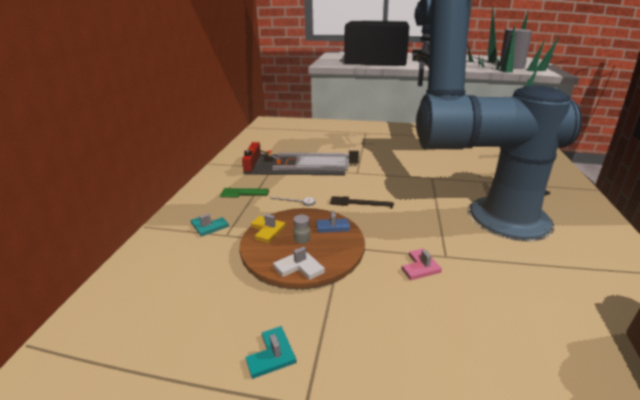

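The top view shows the turntable at (277,198) with yellow L (288,162), white L (240,202), blue rectangle (300,221) and jar (275,194). The grill is on the right, with the tray at (458,187) and its tab at (466,225). The yellow, turquoise and pink Ls could each be taken for tile_a: (288,162) yellow; (298,105) and (170,203) turquoise; (267,303) pink. Only the yellow one fits, being yellow and on the turntable.

```bash
python3 - <<'E'
from h import *
c=dict(np.load('pics/top0.npz')); im=c['color']; P=cloud(c)
for n,uv,z in [('yel',(288,162),.042),('white',(240,202),.042),('blue',(300,221),.042),('table',(277,198),.03),('traycorner NW',(435,155),.026),('NE',(472,152),.026),('SW',(444,220),.026),('SE',(484,212),.026),('tab',(466,222),.05)]:
    print(n,onz(c,uv,z)[0].round(3),P[uv[1],uv[0]].round(3))
save('crop_t.png',cv2.resize(im[80:320,140:350],None,fx=2.4,fy=2.4,interpolation=cv2.INTER_CUBIC))
E
```

```text
yel [0.639 0.202 0.042] [0.629 0.199 0.074]
white [0.528 0.328 0.042] [0.521 0.321 0.075]
blue [0.477 0.166 0.042] [0.473 0.165 0.071]
table [0.541 0.23  0.03 ] [0.529 0.223 0.09 ]
traycorner NW [ 0.665 -0.202  0.026] [ 0.67  -0.207  0.011]
NE [ 0.675 -0.306  0.026] [ 0.675 -0.307  0.025]
SW [ 0.484 -0.217  0.026] [ 0.485 -0.219  0.022]
SE [ 0.506 -0.328  0.026] [ 0.509 -0.334  0.009]
tab [ 0.476 -0.268  0.05 ] [ 0.475 -0.267  0.055]
```

View pics/crop_t.png

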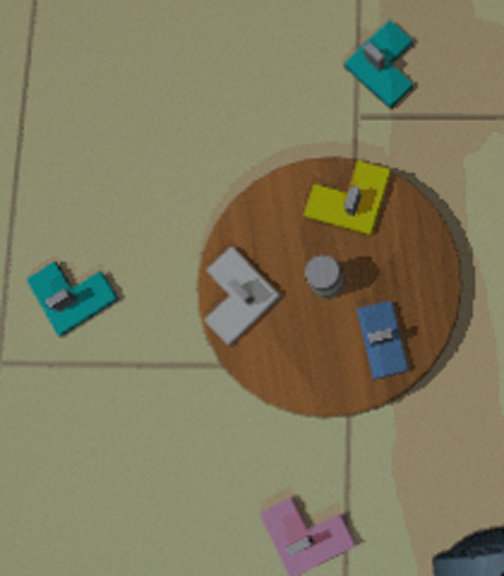

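The crop confirms the yellow L at crop (347,198), white at (243,295) and blue at (382,340), all on the turntable. The turquoise and pink ones are off it. Next I move above the tray and look.

```bash
python3 -m inch '{"hand":[9.4,9.4,9.4,9.4,9.4,9.4,9.4,9.4],"linear":[[2,2,2],[2.6,2.5,2],[2.6,2.5,2],[2.6,2.5,2],[2.6,2.5,1],[2.6,2.5,1],[2.6,2.5,1],[2.6,2.5,1]],"rot":[[0,0,-2],[0,0,-2],[0,0,-2],[0,0,-2],[0,0,-2],[0,0,-2],[0,0,0],[0,0,0]]}' 
python3 -m inch '{"hand":[9.4,9.4,9.4,9.4,9.4,9.4,9.4,9.4],"linear":[[2.6,2.5,1],[2.6,2.5,1],[2.6,2.5,1],[2.6,2.5,0],[2.6,2.3,0],[2,2,0],[0,0,0],[0,0,0]],"rot":[[0,0,0],[0,0,0],[0,0,0],[0,0,0],[0,0,0],[0,0,0],[0,0,0],[0,0,0]]}' 
python3 - <<'E'
from h import *
c=cam('wrist'); print(c['fx'],c['k1'],c['o'],c['Rm'].round(3).tolist(),np.array(c['mount']).round(3).tolist())
save('w_tray.png',c['color']); np.savez('pics/w_tray.npz',**{k:np.array(v) for k,v in c.items()})
E
```

```text
time: 0.9
position: [0.4219, -0.4156, 0.3254]
orientation: [-3.134, -0.211, 0.001]
wrist_force: [0.2, 0.1, -0.4]
grip_width: 1.002
finger_force: 0.0
time: 1.7
position: [0.5709, -0.2738, 0.3548]
orientation: [-3.134, -0.212, 0.002]
wrist_force: [0.3, -0.5, -0.8]
grip_width: 1.0
finger_force: 0.0
318.37869879708614 -0.02607321908397167 [ 0.63863342 -0.26540235  0.53458905] [[0.135, -0.964, -0.231], [-0.991, -0.131, -0.03], [-0.001, 0.233, -0.972]] [[-0.0, -0.973, -0.232, 0.068], [1.0, 0.0, -0.001, 0.001], [0.001, -0.232, 0.973, -0.18], [0.0, 0.0, 0.0, 1.0]]
```

View pics/w_tray.png

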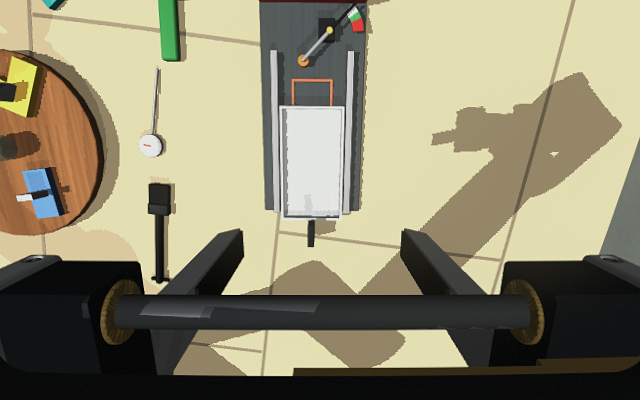

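The picture shows the tray rim corners at about (280,107), (344,107), (342,218) and (281,218). The tab is at (311,233), the roller at (303,62) and the arc at (355,18).

```bash
python3 - <<'E'
from h import *
c=dict(np.load('pics/w_tray.npz')); im=c['color']; hsv=cv2.cvtColor(im,cv2.COLOR_RGB2HSV)
m=((hsv[...,1]<45)&(hsv[...,2]>110)).astype(np.uint8); m[:, :274]=0; m[:,352:]=0; m[:95]=0;m[235:]=0
n,l,st,ce=cv2.connectedComponentsWithStats(m,connectivity=4); print(st[st[:,4]>80])
k=1+np.argmax(st[1:,4]); print(st[k])
mm=(l==k).astype(np.uint8)
rows=np.arange(112,214,4)
Lp=[];Rp=[]
for r in rows:
    x=np.where(l[r]==k)[0]; Lp.append((x.min(),r)); Rp.append((x.max(),r))
for nm,pp in(('L',Lp),('R',Rp)):
    w=onz(c,pp,.026); a=np.polyfit(w[:,0],w[:,1],1); print(nm,np.degrees(np.arctan(a[0])),np.std(w[:,1]-np.polyval(a,w[:,0])),np.polyval(a,.58), [p[0] for p in pp])
for col in range(285,342,9):
    y=np.where(l[:,col]==k)[0]; print(col,y.min(),y.max(),onz(c,[(col,y.min()),(col,y.max())],.026).round(4).tolist())
big=cv2.resize(im[95:255,250:370],None,fx=3.7,fy=3.7,interpolation=cv2.INTER_NEAREST); save('trc.png',big)
# tab
P=cloud(c); t=(P[...,2]>.04)&(P[...,2]<.07)&(abs(P[...,1]+.27)<.04)&(P[...,0]<.52)&(P[...,0]>.42)
print('tab',t.sum(),P[t].mean(0) if t.any() else 0,P[t].min(0),P[t].max(0))
o=((hsv[...,0]<16)&(hsv[...,1]>150)&(hsv[...,2]>120)); yx=np.argwhere(o[50:75,290:315])+[50,290]; q=yx.mean(0)[::-1]; print('roller',q,len(yx),onz(c,q,.03),P[int(q[1]),int(q[0])])
E
```

```text
[[     0      0    640    400 247526]
 [   274     95      6    118    563]
 [   279     95     73    126   7911]]
[ 279   95   73  126 7911]
L 7.272133690915255 0.00045274714644252356 -0.20577197489082602 [np.int64(279), np.int64(279), np.int64(279), np.int64(279), np.int64(279), np.int64(280), np.int64(280), np.int64(280), np.int64(280), np.int64(280), np.int64(280), np.int64(280), np.int64(280), np.int64(280), np.int64(280), np.int64(280), np.int64(280), np.int64(280), np.int64(281), np.int64(281), np.int64(281), np.int64(281), np.int64(281), np.int64(281), np.int64(281), np.int64(281)]
R 7.035314481836269 0.0004440390695140807 -0.31742306401166953 [np.int64(351), np.int64(351), np.int64(351), np.int64(351), np.int64(351), np.int64(351), np.int64(350), np.int64(350), np.int64(350), np.int64(350), np.int64(350), np.int64(350), np.int64(350), np.int64(350), np.int64(349), np.int64(349), np.int64(349), np.int64(349), np.int64(349), np.int64(349), np.int64(349), np.int64(349), np.int64(348), np.int64(348), np.int64(348), np.int64(348)]
285 105 219 [[0.6644, -0.2044, 0.026], [0.4837, -0.2242, 0.026]]
294 106 220 [[0.6648, -0.2182, 0.026], [0.484, -0.2392, 0.026]]
303 106 220 [[0.6667, -0.2319, 0.026], [0.486, -0.2541, 0.026]]
312 106 219 [[0.6685, -0.2456, 0.026], [0.4898, -0.2687, 0.026]]
321 106 220 [[0.6704, -0.2593, 0.026], [0.4901, -0.2837, 0.026]]
330 106 220 [[0.6722, -0.273, 0.026], [0.4921, -0.2986, 0.026]]
339 106 220 [[0.6741, -0.2866, 0.026], [0.4941, -0.3134, 0.026]]
tab 168 [ 0.4731454  -0.26868732  0.05619482] [ 0.45344908 -0.27574027  0.04035381] [ 0.48921042 -0.26215269  0.06007798]
roller [303.94736842  59.73684211] 19 [[ 0.73201399 -0.22551746  0.03      ]] [ 0.73193938 -0.22440024  0.03482428]
```

View pics/trc.png

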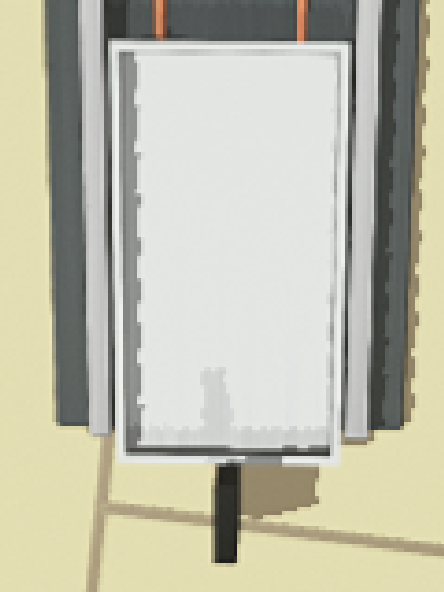

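The tray centre comes out near (0.580,-0.256) with yaw 7.1°. Next, the turntable.

```bash
python3 -m inch '{"hand":[5,4,3,3,3,3,3,3],"linear":[[-0.5,2,0],[-1,4,0],[-1,4.5,0],[-1,4.5,0],[-1,4.5,0],[-1,4.5,0],[-1,4.5,0],[-1,4.5,0]],"rot":[[0,0,0],[0,0,0],[0,0,0],[0,0,0],[0,0,0],[0,0,0],[0,0,0],[0,0,0]]}' 8
python3 -m inch '{"hand":[3,3,3,3,3,3,3,3],"linear":[[-1,4.5,0],[-1,4.5,0],[-1,4,0],[-1,2,0],[0,0,0],[0,0,0],[0,0,0],[0,0,0]],"rot":[[0,0,0],[0,0,0],[0,0,0],[0,0,0],[0,0,0],[0,0,0],[0,0,0],[0,0,0]]}' 
python3 - <<'E'
from h import *
c=cam('wrist')
save('w_tab.png',c['color']); np.savez('pics/w_tab.npz',**{k:np.array(v) for k,v in c.items()})
print(manip.get_state()['joints'])
E
```

```text
time: 2.55
position: [0.4952, 0.0563, 0.3556]
orientation: [3.134, 0.207, 0.001]
wrist_force: [0.4, -0.1, -0.2]
grip_width: 0.355
finger_force: 0.0
time: 3.35
position: [0.4566, 0.2047, 0.3554]
orientation: [3.135, 0.207, -0.0]
wrist_force: [-0.5, -0.3, -0.3]
grip_width: 0.317
finger_force: 0.0
[ 1.94987636e-01 -1.98612870e-01  1.74030451e+00 -1.18688417e-04
  1.59998143e+00  1.63352994e+00]
```

View pics/w_tab.png

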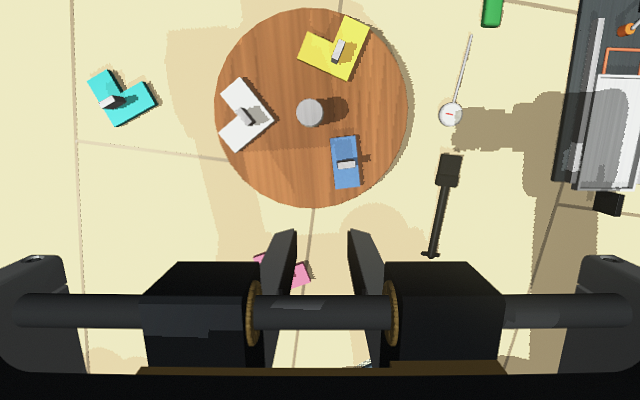

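The view shows the yellow L at (335,47), white (245,115), blue (346,161) and jar (309,112), all clear of the gripper.

```bash
cat > tiles.py <<'E'
from h import *
def tile(c,pts,mask,kind,tz):
    # pts: projected boundary points at face height
    n,l,st,_=cv2.connectedComponentsWithStats(mask.astype(np.uint8)); k=1+np.argmax(st[1:,4])
    cn=max(cv2.findContours((l==k).astype(np.uint8),cv2.RETR_EXTERNAL,cv2.CHAIN_APPROX_NONE)[0],key=len)[:,0]
    w=onz(c,cn,tz)[:,:2]
    (cx,cy),(a,b),an=cv2.minAreaRect((w*1000).astype(np.float32))
    A=np.radians(an); ux=np.array([np.cos(A),np.sin(A)]); uy=np.array([-ux[1],ux[0]]); ctr=np.array([cx,cy])
    if kind=='L':
        ms=np.argwhere(l==k)[:,::-1]; q=onz(c,ms,tz)[:,:2]*1000-ctr
        # missing corner = opposite of area centroid
        g=q.mean(0); sx=-np.sign(g@ux); sy=-np.sign(g@uy)
        miss=(sx*ux+sy*uy); yaw=np.degrees(np.arctan2(miss[1],miss[0]))-45
        X=np.array([np.cos(np.radians(yaw)),np.sin(np.radians(yaw))]);Y=np.array([-X[1],X[0]])
        lug=ctr+(27.5-39.5)*(X+Y)
    else:
        lug=ctr; yaw=an if a<b else an+90
    return lug.round(1),(yaw+180)%360-180,(round(a,1),round(b,1))
E
python3 - <<'E'
from tiles import *
c=dict(np.load('pics/w_tab.npz')); im=c['color']; hsv=cv2.cvtColor(im,cv2.COLOR_RGB2HSV); P=cloud(c)
H,S,V=hsv[...,0],hsv[...,1],hsv[...,2]
box=lambda x0,x1,y0,y1:(np.indices(H.shape)[1]>=x0)&(np.indices(H.shape)[1]<x1)&(np.indices(H.shape)[0]>=y0)&(np.indices(H.shape)[0]<y1)
M={'A':((H>24)&(H<35)&(S>140)&box(285,380,5,95),'L'),'B':((S<60)&(V>100)&box(212,278,70,158),'L'),'C':((H>95)&(H<125)&(S>80)&box(325,370,128,195),'R')}
for n,(m,k) in M.items():
    m=cv2.morphologyEx(m.astype(np.uint8),cv2.MORPH_CLOSE,np.ones((7,7)))
    r=tile(c,None,m,k,.042)
    y,x=np.where(m>0); b=box(x.min()-3,x.max()+3,y.min()-3,y.max()+3)
    t=b&(P[...,2]>.066)&(P[...,2]<.076); p=P[t][:,:2]*1000
    (cc,sz,an)=cv2.minAreaRect(p.astype(np.float32))
    print(n,r,'lugtop',len(p),np.round(cc,1),np.round(sz,1),an if sz[0]>sz[1] else an-90, 'facez',np.median(P[m>0][:,2]))
print(cv2.connectedComponentsWithStats(((S<60)&(V>100)&box(212,278,70,158)).astype(np.uint8))[2])
E
```

```text
A (array([630.7, 230. ]), np.float64(-105.86781311035156), (79.6, 67.8)) lugtop 165 [629.8 205.5] [10.2 26.4] -15.6400146484375 facez 0.04272896473120427
B (array([523.8, 326.8]), np.float64(45.91304016113281), (80.2, 86.3)) lugtop 136 [525.6 325. ] [24. 11.] 45.31586456298828 facez 0.042747580770565285
C (array([477.7, 171.4]), 104.31101036071777, (78.7, 38.4)) lugtop 130 [477.6 171.5] [ 9.9 25.9] -75.31325721740723 facez 0.042483790907699215
[[     0      0    640    400 253824]
 [   219     71      1      2      2]
 [   218     74      1      1      1]
 [   217     77      1      1      1]
 [   218     77     57     76   2167]
 [   214    126      1      1      1]
 [   219    145      1      1      1]
 [   220    147      1      1      1]
 [   224    155      1      1      1]
 [   212    157      1      1      1]]
```

The lug tops give clean poses:

| Tile | x (m) | y (m) | Yaw |
|---|---|---|---|
| A | 0.630 | 0.2055 | -15.6° |
| B | 0.5256 | 0.325 | 45.5° |
| C | 0.4776 | 0.1715 | 104.5° |

Place targets:

| Tile | x (m) | y (m) | Yaw |
|---|---|---|---|
| A | 0.527 | -0.2765 | 7.1° |
| B | 0.590 | -0.241 | 187.1° |
| C | 0.643 | -0.248 | 187.1° |

I'll pick A first.

```bash
python3 -m inch '{"hand":[3,3,3,3,3,3,3,3],"linear":[[2,0,-2],[2.2,0.1,-4],[2.2,0,-4],[2.2,0,-4],[2.2,0,-4],[2.2,0,-4],[2.2,0,-3.5],[2.1,0,-2]],"rot":[[0,0,-2.9],[0,0,-2.9],[0,0,-2.9],[0,0,-2.9],[0,0,-2.9],[0,0,-2.9],[0,0,-2.9],[0,0,-2.9]]}' 8
python3 -m inch '{"hand":[3,3,3,0.5,0.5,0.5,0.5,0.5],"linear":[[0,0,-1.5],[0,0,-1.2],[0,0,-0.7],[0,0,0],[0,0,0],[0,0,0],[0,0,0],[0,0,0]],"rot":[[0,0,0],[0,0,0],[0,0,0],[0,0,0],[0,0,0],[0,0,0],[0,0,0],[0,0,0]]}' 25
```

```text
time: 4.2
position: [0.6282, 0.2057, 0.0762]
orientation: [3.111, -0.429, -0.008]
wrist_force: [0.3, 0.9, 0.3]
grip_width: 0.319
finger_force: 0.0
time: 5.0
position: [0.6296, 0.2071, 0.0479]
orientation: [-3.113, 0.423, -0.002]
wrist_force: [-1.7, -1.2, 5.8]
grip_width: 0.104
finger_force: 25.0
```

```bash
python3 -m inch '{"hand":[0.5,0.5,0.5,0.5,0.5,0.5,0.5,0.5],"linear":[[0,0,1],[0,0,2.5],[-0.5,-2,2.5],[-1,-4.5,0],[-1,-4.5,0],[-1,-4.5,0],[-1,-4.5,0],[-1,-4.5,0]],"rot":[[0,0,0],[0,0,0],[0,0,2.5],[0,0,2.5],[0,0,2.5],[0,0,2.5],[0,0,2.5],[0,0,2.5]]}' 25
python3 -m inch '{"hand":[0.5,0.5,0.5,0.5,0.5,0.5,0.5,0.5],"linear":[[-1,-4.5,0],[-1,-4.5,0],[-1,-4.5,0],[-1,-4.5,0],[-0.8,-3.5,0],[0,-2.2,0],[0,0,-1],[0,0,-0.5]],"rot":[[0,0,2.5],[0,0,2.5],[0,0,2.7],[0,0,0],[0,0,0],[0,0,0],[0,0,0],[0,0,0]]}' 25
python3 - <<'E'
from h import *
c=cam('wrist'); save('wA.png',c['color'])
E
```

```text
time: 5.8
position: [0.5733, -0.0395, 0.1066]
orientation: [-3.142, 0.01, -0.001]
wrist_force: [1.0, -0.0, -1.8]
grip_width: 0.107
finger_force: 25.0
time: 6.6
position: [0.5254, -0.2743, 0.0902]
orientation: [-3.134, -0.196, 0.002]
wrist_force: [-0.2, 0.0, -2.5]
grip_width: 0.103
finger_force: 25.0
```

View pics/wA.png

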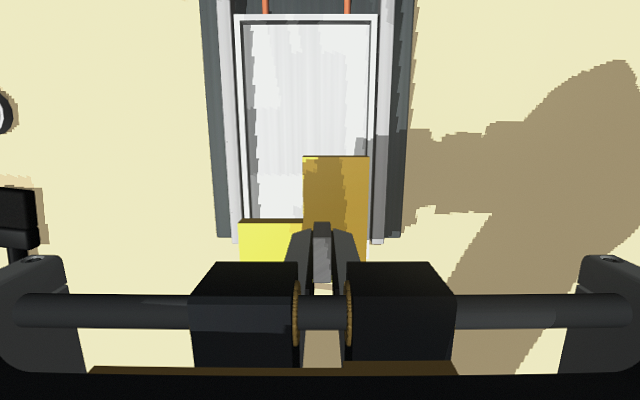

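The yellow tile hangs level and aligned, with its far right corner at (369,156) and left corner at (239,220). The tray rim corners are at about (234,14) and (377,14). I'll check the fit by projection.

```bash
python3 - <<'E'
from h import *
c=cam('wrist'); s=manip.get_state(); print(s['position'],s['orientation'])
t=onz(c,[(369,156),(303,156),(239,220),(303,220)],s['position'][2]-.004)[:,:2]*1000
r=onz(c,[(234,14),(378,14),(237,220),(372,225)],.026)[:,:2]*1000
print(t.round(1),r.round(1))
a=np.radians(7.1);U=np.array([[np.cos(a),np.sin(a)],[-np.sin(a),np.cos(a)]])
print('tile in tray frame (rel T)\n',((t-[580,-256])@U.T).round(1),'\nrim\n',((r-[580,-256])@U.T).round(1))
E
```

```text
[ 0.52516847 -0.27296055  0.08962008] [-3.13254717 -0.1987447   0.00405455]
[[ 580.4 -293.9]
 [ 575.6 -256.5]
 [ 532.9 -222.6]
 [ 537.8 -260.8]] [[ 661.4 -194.9]
 [ 673.7 -293.9]
 [ 513.1 -207. ]
 [ 522.6 -314.2]]
tile in tray frame (rel T)
 [[ -4.3 -37.7]
 [ -4.4   0. ]
 [-42.6  38.9]
 [-42.5   0.5]] 
rim
 [[ 88.4  50.6]
 [ 88.3 -49.2]
 [-60.3  56.9]
 [-64.1 -50.7]]
```

```bash
python3 -m inch '{"hand":[0.5,0.5,0.5,0.5,0.5,0.5,0.5,0.5],"linear":[[0,-0.3,-1],[0,0,-1.5],[0,0,-1.3],[0,0,-0.8],[0,0,-0.5],[0,0,-0.3],[0,0,0],[0,0,0]],"rot":[[0,0,0],[0,0,0],[0,0,0],[0,0,0],[0,0,0],[0,0,0],[0,0,0],[0,0,0]]}' 25
```

```text
time: 7.5
position: [0.5264, -0.2783, 0.0379]
orientation: [3.135, 0.197, 0.001]
wrist_force: [-0.1, -0.7, -1.8]
grip_width: 0.103
finger_force: 25.0
```

```bash
python3 -m inch '{"hand":[0.5,0.5,0.5,0.5,0.5,0.5,0.5,0.5],"linear":[[0,0.1,-0.1],[0,0,-0.1],[0,0,-0.1],[0,0,-0.05],[0,0,-0.05],[0,0,0],[0,0,0],[0,0,0]],"rot":[[0,0,0],[0,0,0],[0,0,0],[0,0,0],[0,0,0],[0,0,0],[0,0,0],[0,0,0]]}' 25
```

```text
time: 8.3
position: [0.5262, -0.2771, 0.0339]
orientation: [3.135, 0.197, 0.0]
wrist_force: [-2.1, 0.7, 2.6]
grip_width: 0.101
finger_force: 25.0
```

Contact force changed by about 4 N, so the tile is down. I release and go for B.

```bash
python3 -m inch '{"hand":[1.5,3,3,3,3,3,3,3],"linear":[[0,0,0],[0,0,0],[0,0,1.5],[0,0,3.5],[0,3,3],[0,4.8,1],[0,4.8,1],[0,4.8,0.7]],"rot":[[0,0,0],[0,0,0],[0,0,0],[0,0,0],[0,0,0],[0,0,0],[0,0,0],[0,0,0]]}' 8
python3 -m inch '{"hand":[3,3,3,3,3,3,3,3],"linear":[[0,4.8,0],[0,4.8,0],[0,4.8,0],[0,4.8,0],[0,4.8,0],[0,4.8,0],[0,4.8,0],[0,4.8,0]],"rot":[[0,0,4.8],[0,0,4.8],[0,0,4.8],[0,0,4.8],[0,0,4.8],[0,0,4.8],[0,0,4.8],[0,0,4.8]]}' 
python3 -m inch '{"hand":[3,3,3,3,3,3,3,3],"linear":[[0,3,0],[0,1.4,-2],[0,0,-2],[0,0,-1.5],[0,0,-0.5],[0,0,0],[0,0,0],[0,0,0]],"rot":[[0,0,0],[0,0,0],[0,0,0],[0,0,0],[0,0,0],[0,0,0],[0,0,0],[0,0,0]]}'
python3 - <<'E'
from h import *
c=cam('top'); np.savez('pics/top1.npz',**{k:np.array(v) for k,v in c.items()}); 
w=cam('wrist'); P=cloud(w); im=np.hstack([cv2.resize(c['color'][120:240,400:500],(400,480)),cv2.resize(w['color'],(400,480))]); save('chk1.png',im)
E
```

```text
time: 9.1
position: [0.5266, -0.1017, 0.1427]
orientation: [3.134, 0.196, 0.005]
wrist_force: [0.2, 0.3, 0.2]
grip_width: 0.322
finger_force: 0.0
time: 9.9
position: [0.5262, 0.2833, 0.1419]
orientation: [2.894, 1.223, 0.003]
wrist_force: [0.1, 0.3, 0.5]
grip_width: 0.318
finger_force: 0.0
time: 10.7
position: [0.527, 0.3251, 0.0818]
orientation: [2.896, 1.217, 0.003]
wrist_force: [0.3, -0.6, 0.7]
grip_width: 0.319
finger_force: 0.0
```

View pics/chk1.png

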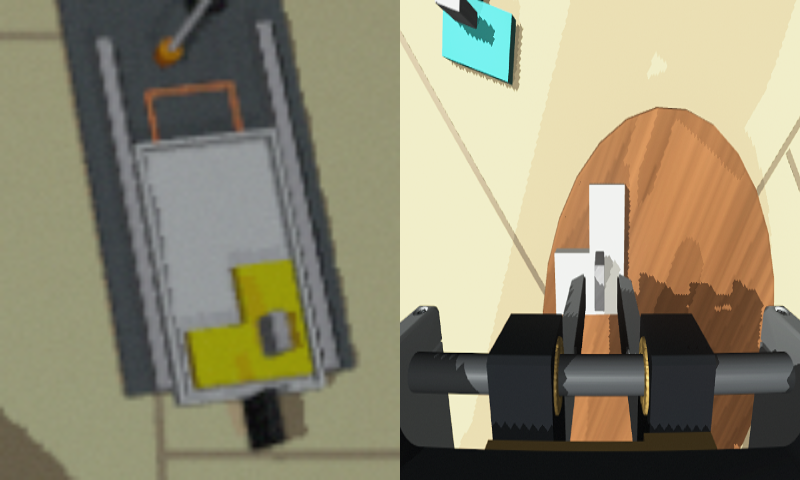

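Left crop: the yellow tile lies flat in the tray's robot end. Right: B's lug is between the fingers. I grip and carry B.

```bash
python3 -m inch '{"hand":[3,3,3,0.5,0.5,0.5,0.5,0.5],"linear":[[0,0,-1.5],[0,0,-1.4],[0,0,-0.6],[0,0,0],[0,0,0],[0,0,0],[0,0,0],[0,0,0]],"rot":[[0,0,0],[0,0,0],[0,0,0],[0,0,0],[0,0,0],[0,0,0],[0,0,0],[0,0,0]]}' 25
python3 -m inch '{"hand":[0.5,0.5,0.5,0.5,0.5,0.5,0.5,0.5],"linear":[[0,0,1],[0,0,3],[0,0,4],[0,-2,2],[0.5,-4.5,0],[0.5,-4.5,0],[0.5,-4.5,0],[0.5,-4.5,0]],"rot":[[0,0,0],[0,0,0],[0,0,7.5],[0,0,7.5],[0,0,7.5],[0,0,7.5],[0,0,7.5],[0,0,7.5]]}' 25
python3 -m inch '{"hand":[0.5,0.5,0.5,0.5,0.5,0.5,0.5,0.5],"linear":[[0.5,-4.3,0],[0.5,-4.3,0],[0.5,-4.3,0],[0.5,-4.3,0],[0.5,-4.3,0],[0.5,-4.3,0],[0.5,-4.3,0],[0.5,-4.3,0]],"rot":[[0,0,7.5],[0,0,7.5],[0,0,7.5],[0,0,7.5],[0,0,7.5],[0,0,7.5],[0,0,7.5],[0,0,7.5]]}' 25
python3 -m inch '{"hand":[0.5,0.5,0.5,0.5,0.5,0.5,0.5,0.5],"linear":[[0.2,-2.2,0],[0,0,0],[0,0,0],[0,0,-1],[0,0,-2],[0,0,-1],[0,0,-0.5],[0,0,0]],"rot":[[0,0,7.3],[0,0,7.3],[0,0,7.3],[0,0,7.3],[0,0,7.3],[0,0,0],[0,0,0],[0,0,0]]}' 25
python3 - <<'E'
from h import *
s=manip.get_state();print(s['position'],np.degrees(R.from_rotvec(s['orientation']).as_matrix()[:2,0]@[1,1j] and np.angle(R.from_rotvec(s['orientation']).as_matrix()[:2,0]@np.array([1,1j]))), s['joints'])
E
```

```text
time: 11.6
position: [0.5262, 0.3251, 0.0456]
orientation: [-2.896, -1.217, -0.001]
wrist_force: [0.2, 1.3, -0.6]
grip_width: 0.102
finger_force: 25.0
time: 12.4
position: [0.546, 0.1234, 0.1462]
orientation: [2.203, 2.239, 0.001]
wrist_force: [1.1, -0.4, -2.3]
grip_width: 0.101
finger_force: 25.0
time: 13.2
position: [0.586, -0.2208, 0.1461]
orientation: [0.789, 3.04, -0.0]
wrist_force: [0.2, -0.5, -2.0]
grip_width: 0.104
finger_force: 25.0
time: 14.0
position: [0.5877, -0.2407, 0.0999]
orientation: [0.192, -3.135, -0.001]
wrist_force: [-0.0, 0.4, -1.7]
grip_width: 0.106
finger_force: 25.0
[ 0.58770222 -0.24070059  0.09994027] -173.0014504484024 [-5.66957585e-01  3.21582907e-01  1.66804367e+00 -1.62376476e-05
  1.15330980e+00 -2.25989461e+00]
```

```bash
python3 -m inch '{"hand":[0.5,0.5,0.5,0.5,0.5,0.5,0.5,0.5],"linear":[[0.2,0,-1],[0,0,-2],[0,0,-1.5],[0,0,-1],[0,0,-0.5],[0,0,-0.2],[0,0,0],[0,0,0]],"rot":[[0,0,0],[0,0,0],[0,0,0],[0,0,0],[0,0,0],[0,0,0],[0,0,0],[0,0,0]]}' 25
python3 -m inch '{"hand":[0.5,0.5,0.5,0.5,0.5,0.5,0.5,0.5],"linear":[[0,0,-0.1],[0,0,-0.1],[0,0,-0.1],[0,0,-0.05],[0,0,-0.05],[0,0,0],[0,0,0],[0,0,0]],"rot":[[0,0,0],[0,0,0],[0,0,0],[0,0,0],[0,0,0],[0,0,0],[0,0,0],[0,0,0]]}' 25
```

```text
time: 14.8
position: [0.5906, -0.2413, 0.0393]
orientation: [-0.194, 3.134, -0.001]
wrist_force: [-0.1, 0.5, -1.4]
grip_width: 0.107
finger_force: 25.0
time: 15.6
position: [0.5901, -0.241, 0.0345]
orientation: [-0.194, 3.136, -0.0]
wrist_force: [-0.1, -0.3, -2.0]
grip_width: 0.105
finger_force: 25.0
```

```bash
python3 -m inch '{"hand":[0.5,0.5,0.5,0.5,0.5,0.5,0.5,0.5],"linear":[[0,0,-0.05],[0,0,-0.05],[0,0,-0.05],[0,0,-0.05],[0,0,0],[0,0,0],[0,0,0],[0,0,0]],"rot":[[0,0,0],[0,0,0],[0,0,0],[0,0,0],[0,0,0],[0,0,0],[0,0,0],[0,0,0]]}' 25
```

```text
time: 16.4
position: [0.5901, -0.241, 0.0325]
orientation: [-0.194, 3.135, -0.0]
wrist_force: [-0.0, -0.1, -1.3]
grip_width: 0.102
finger_force: 25.0
```

```bash
python3 -m inch '{"hand":[0.5,0.5,0.5,0.5,0.5,0.5,0.5,0.5],"linear":[[0,0,-0.05],[0,0,-0.05],[0,0,0],[0,0,0],[0,0,0],[0,0,0],[0,0,0],[0,0,0]],"rot":[[0,0,0],[0,0,0],[0,0,0],[0,0,0],[0,0,0],[0,0,0],[0,0,0],[0,0,0]]}' 25
```

```text
time: 17.2
position: [0.5902, -0.241, 0.0316]
orientation: [-0.194, 3.135, -0.0]
wrist_force: [-1.0, 0.5, 1.1]
grip_width: 0.106
finger_force: 25.0
```

```bash
python3 -m inch '{"hand":[1.5,3,3,3,3,3,3,3],"linear":[[0,0,0],[0,0,0],[0,0,1.5],[0,0,3.5],[-1,3,3],[-1.2,4.5,1],[-1.2,4.5,1],[-1.2,4.5,1]],"rot":[[0,0,0],[0,0,0],[0,0,0],[0,0,0],[0,0,-7.5],[0,0,-7.5],[0,0,-7.5],[0,0,-7.5]]}' 8
python3 -m inch '{"hand":[3,3,3,3,3,3,3,3],"linear":[[-1.1,4.1,0],[-1.1,4.1,0],[-1.1,4.1,0],[-1.1,4.1,0],[-1.1,4.1,0],[-1.1,4.1,0],[0,0.15,-2],[0,0,-3]],"rot":[[0,0,-7.5],[0,0,-7.5],[0,0,-7.5],[0,0,-7.5],[0,0,-7.5],[0,0,-7.5],[0,0,-7.5],[0,0,0]]}'
python3 - <<'E'
from h import *
s=manip.get_state();m=R.from_rotvec(s['orientation']).as_matrix();print(s['position'],np.degrees(np.arctan2(m[1,0],m[0,0])))
c=cam('wrist');P=cloud(c);t=(P[...,2]>.066)&(P[...,2]<.076)&(np.hypot(P[...,0]-.4776,P[...,1]-.1715)<.025); p=P[t][:,:2]*1000
print(len(p),cv2.minAreaRect(p.astype(np.float32)))
t=cam('top'); save('chk2.png',np.hstack([cv2.resize(t['color'][120:240,400:500],(400,480)),cv2.resize(c['color'],(400,480))]))
E
```

```text
time: 18.0
position: [0.5439, -0.0747, 0.1434]
orientation: [0.633, 3.075, -0.0]
wrist_force: [0.3, 1.1, -0.2]
grip_width: 0.32
finger_force: 0.0
time: 18.8
position: [0.4801, 0.1733, 0.0943]
orientation: [1.917, 2.482, 0.008]
wrist_force: [-0.1, -0.1, -0.3]
grip_width: 0.319
finger_force: 0.0
[0.48013776 0.17333779 0.09425284] 104.64809399802894
584 ((476.54412841796875, 170.98220825195312), (9.45662784576416, 26.628337860107422), 14.503274917602539)
```

View pics/chk2.png

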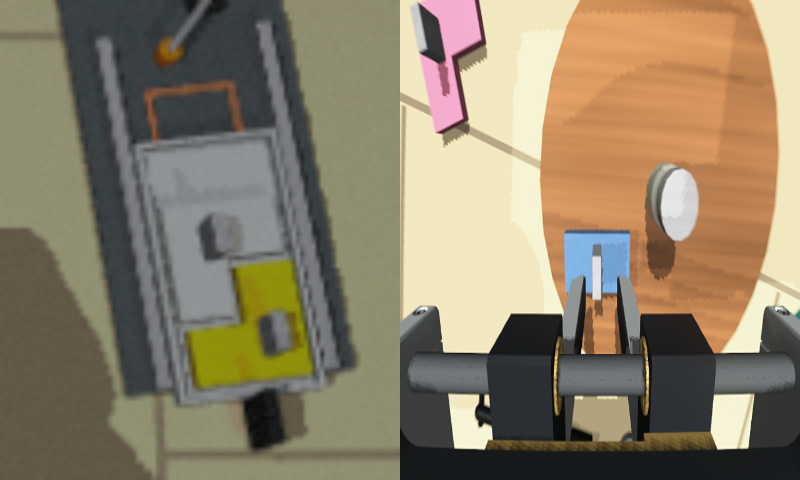

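Left: the white tile seems seated beside the yellow one, though white on aluminium gives little contrast. Right: the blue lug is between the fingers.

```bash
python3 -m inch '{"hand":[3,3,3,3,0.5,0.5,0.5,0.5],"linear":[[-0.1,0,-1.8],[0,0,-1.7],[0,0,-0.8],[0,0,-0.2],[0,0,0],[0,0,0],[0,0,0],[0,0,0]],"rot":[[0,0,0],[0,0,0],[0,0,0],[0,0,0],[0,0,0],[0,0,0],[0,0,0],[0,0,0]]}' 25
python3 - <<'E'
from h import *
t=cam('top'); a=t['color'][150:225,430:490]
g=cv2.cvtColor(a,cv2.COLOR_RGB2LAB); g[...,0]=cv2.createCLAHE(6,(2,2)).apply(g[...,0]); a=cv2.cvtColor(g,cv2.COLOR_LAB2RGB)
P=cloud(t)
lm=(P[...,2]>.05)&(P[...,2]<.066)&(P[...,0]>.49)&(P[...,0]<.7)&(P[...,1]<-.2)&(P[...,1]>-.31)
n,l,st,ce=cv2.connectedComponentsWithStats(lm.astype(np.uint8))
for k in range(1,n):
    if st[k,4]>5: print(st[k,4],P[l==k].mean(0).round(4))
T=np.array([.580,-.256]);u=np.array([.9923,.1236]);v=np.array([-.1236,.9923])
r=P[...,:2]-T; X=r@u;Y=r@v
for y in (-.03,-.02,0.03,.02):
    print(y,[(int(x*1000),round(float(np.median(P[...,2][(abs(X-x)<.004)&(abs(Y-y)<.004)]))*1000,1)) for x in np.arange(-.08,.085,.01)])
E
```

```text
time: 19.7
position: [0.4777, 0.1716, 0.0474]
orientation: [1.921, 2.485, 0.001]
wrist_force: [-1.3, -1.5, 4.8]
grip_width: 0.105
finger_force: 25.0
49 [ 0.5927 -0.2418  0.0582]
50 [ 0.5261 -0.2766  0.0577]
-0.03 [(-80, 29.2), (-70, 29.1), (-60, 31.1), (-50, 30.2), (-40, 29.1), (-30, 28.5), (-20, 27.9), (-10, 28.4), (0, 19.5), (9, 29.6), (19, 29.8), (29, 30.6), (39, 28.1), (49, 17.4), (59, 17.4), (69, 17.9), (79, 18.2)]
-0.02 [(-80, 28.3), (-70, 30.9), (-60, 59.2), (-50, 58.1), (-40, 30.3), (-30, 29.7), (-20, 28.3), (-10, 28.3), (0, 20.2), (9, 30.1), (19, 28.3), (29, 29.2), (39, 29.3), (49, 16.5), (59, 19.1), (69, 17.0), (79, 17.6)]
0.03 [(-80, 28.7), (-70, 29.6), (-60, 27.9), (-50, 29.3), (-40, 17.1), (-30, 28.9), (-20, 29.3), (-10, 28.8), (0, 29.6), (9, 28.9), (19, 29.8), (29, 29.6), (39, 30.2), (49, 17.9), (59, 17.5), (69, 17.3), (79, 17.5)]
0.02 [(-80, 30.3), (-70, 29.2), (-60, 28.3), (-50, 30.3), (-40, 18.0), (-30, 29.7), (-20, 27.7), (-10, 28.2), (0, 30.6), (9, 34.3), (19, 32.0), (29, 29.0), (39, 29.3), (49, 17.5), (59, 16.1), (69, 17.3), (79, 16.7)]
```

Both Ls lie flat with gaps as planned. I carry C over.

```bash
python3 -m inch '{"hand":[0.5,0.5,0.5,0.5,0.5,0.5,0.5,0.5],"linear":[[0,0,1],[0,0,3],[1,-2,4],[1.6,-4.2,0.3],[1.6,-4.2,0.3],[1.6,-4.2,0.3],[1.6,-4.2,0.3],[1.6,-4.2,0.3]],"rot":[[0,0,0],[0,0,0],[0,0,7.5],[0,0,7.5],[0,0,7.5],[0,0,7.5],[0,0,7.5],[0,0,7.5]]}' 25
python3 -m inch '{"hand":[0.5,0.5,0.5,0.5,0.5,0.5,0.5,0.5],"linear":[[1.6,-4.2,0],[1.6,-4.2,0],[1.6,-4.2,0],[1.6,-4.2,0],[0.9,-2,0],[0.2,-0.2,-1],[0,0,-2],[0,0,-1.5]],"rot":[[0,0,7.5],[0,0,7.5],[0,0,7.5],[0,0,7.5],[0,0,7.5],[0,0,0],[0,0,0],[0,0,0]]}' 25
python3 -m inch '{"hand":[0.5,0.5,0.5,0.5,0.5,0.5,0.5,0.5],"linear":[[0,0,-1.5],[0,0,-1],[0,0,-0.5],[0,0,0],[0,0,0],[0,0,0],[0,0,0],[0,0,0]],"rot":[[0,0,0],[0,0,0],[0,0,0],[0,0,0],[0,0,0],[0,0,0],[0,0,0],[0,0,0]]}' 25
python3 - <<'E'
from h import *
s=manip.get_state();m=R.from_rotvec(s['orientation']).as_matrix();print(s['position'],np.degrees(np.arctan2(m[1,0],m[0,0])))
E
```

```text
time: 20.55
position: [0.5673, -0.0602, 0.1419]
orientation: [0.816, 3.034, 0.0]
wrist_force: [0.2, -0.1, -1.1]
grip_width: 0.102
finger_force: 25.0
time: 21.35
position: [0.6412, -0.2471, 0.0946]
orientation: [0.192, -3.134, -0.003]
wrist_force: [-0.6, -0.2, -2.0]
grip_width: 0.103
finger_force: 25.0
time: 22.15
position: [0.6424, -0.2487, 0.067]
orientation: [-0.194, 3.135, -0.001]
wrist_force: [0.8, -0.6, -1.0]
grip_width: 0.105
finger_force: 25.0
[ 0.642364   -0.24866682  0.06702064] -172.9083047253154
```

```bash
python3 -m inch '{"hand":[0.5,0.5,0.5,0.5,0.5,0.5,0.5,0.5],"linear":[[0,0,-1],[0,0,-1],[0,0,-0.6],[0,0,-0.3],[0,0,-0.2],[0,0,-0.1],[0,0,0],[0,0,0]],"rot":[[0,0,0],[0,0,0],[0,0,0],[0,0,0],[0,0,0],[0,0,0],[0,0,0],[0,0,0]]}' 25
python3 -m inch '{"hand":[0.5,0.5,0.5,0.5,0.5,0.5,0.5,0.5],"linear":[[0,0,-0.05],[0,0,-0.05],[0,0,0],[0,0,0],[0,0,0],[0,0,0],[0,0,0],[0,0,0]],"rot":[[0,0,0],[0,0,0],[0,0,0],[0,0,0],[0,0,0],[0,0,0],[0,0,0],[0,0,0]]}' 25
```

```text
time: 22.95
position: [0.6423, -0.2486, 0.0348]
orientation: [-0.194, 3.135, -0.001]
wrist_force: [-0.3, -0.4, -1.6]
grip_width: 0.103
finger_force: 25.0
time: 23.75
position: [0.6421, -0.2485, 0.0335]
orientation: [-0.195, 3.136, -0.0]
wrist_force: [-0.3, 0.4, -1.6]
grip_width: 0.105
finger_force: 25.0
```

```bash
python3 -m inch '{"hand":[0.5,0.5,0.5,0.5,0.5,0.5,0.5,0.5],"linear":[[0,0,-0.05],[0,0,-0.05],[0,0,0],[0,0,0],[0,0,0],[0,0,0],[0,0,0],[0,0,0]],"rot":[[0,0,0],[0,0,0],[0,0,0],[0,0,0],[0,0,0],[0,0,0],[0,0,0],[0,0,0]]}' 25
```

```text
time: 24.55
position: [0.6422, -0.2485, 0.0334]
orientation: [0.195, -3.136, 0.0]
wrist_force: [-3.4, 1.6, 5.3]
grip_width: 0.105
finger_force: 25.0
```

```bash
python3 -m inch '{"hand":[1.5,3,3,3,3,3,3,3],"linear":[[0,0,0],[0,0,0],[0,0,1.5],[0,0,3.5],[-2,0,3],[-4,-0.5,0],[-4,-0.5,0],[-4,-0.5,0]],"rot":[[0,0,0],[0,0,0],[0,0,0],[0,0,0],[0,0,0],[0,0,0],[0,0,0],[0,0,0]]}' 8
python3 -m inch '{"hand":[3,3,3,3,3,3,3,3],"linear":[[-2.9,-0.5,0],[0,0,0],[0,0,-1],[0,0,0],[0,0,0],[0,0,0],[0,0,0],[0,0,0]],"rot":[[0,0,0],[0,0,0],[0,0,0],[0,0,0],[0,0,0],[0,0,0],[0,0,0],[0,0,0]]}' 8
cat > chk.py <<'E'
from h import *
s=manip.get_state();print(s['position'])
t=cam('top'); P=cloud(t); np.savez('pics/last.npz',**{k:np.array(v) for k,v in t.items()})
lm=(P[...,2]>.05)&(P[...,2]<.066)&(P[...,0]>.47)&(P[...,0]<.75)&(P[...,1]<-.2)&(P[...,1]>-.31)
n,l,st,ce=cv2.connectedComponentsWithStats(lm.astype(np.uint8))
for k in range(1,n):
    if st[k,4]>5: print(st[k,4],P[l==k].mean(0).round(4))
T=np.array([.580,-.256]);u=np.array([.9923,.1236]);v=np.array([-.1236,.9923])
r=P[...,:2]-T; X=r@u;Y=r@v
for y in (-.03,-.02,.03,.02):
    print(y,[(int(x*1000),round(float(np.median(P[...,2][(abs(X-x)<.004)&(abs(Y-y)<.004)]))*1000,1)) for x in np.arange(-.08,.085,.01)])
a=t['color'][80:245,400:510]; save('chk3.png',cv2.resize(a,None,fx=3.5,fy=3.5,interpolation=cv2.INTER_CUBIC))
w=cam('wrist'); Q=cloud(w); m=(abs(Q[...,2]-.056)<.006)&(np.hypot(Q[...,0]-.473,Q[...,1]+.269)<.03); print('wristtab',m.sum(),Q[m].mean(0) if m.any() else 0)
E
python3 chk.py
```

```text
time: 25.35
position: [0.5012, -0.2638, 0.1138]
orientation: [-0.195, 3.134, -0.002]
wrist_force: [-0.7, -0.3, -0.6]
grip_width: 0.322
finger_force: 0.0
time: 26.15
position: [0.4734, -0.2684, 0.1025]
orientation: [-0.195, 3.135, -0.0]
wrist_force: [-0.3, 0.7, -0.2]
grip_width: 0.318
finger_force: 0.0
[ 0.47342078 -0.26841667  0.10249132]
48 [ 0.6432 -0.25    0.0579]
53 [ 0.5923 -0.2416  0.0578]
16 [ 0.5338 -0.2768  0.0588]
-0.03 [(-80, nan), (-70, 29.0), (-60, nan), (-50, nan), (-40, 29.2), (-30, 30.0), (-20, 28.5), (-10, 28.7), (0, 18.3), (9, 30.7), (19, 29.0), (29, 29.6), (39, 29.7), (49, 28.8), (59, 28.9), (69, 31.0), (79, 28.4)]
-0.02 [(-80, 409.9), (-70, 59.5), (-60, nan), (-50, 59.3), (-40, 26.9), (-30, 30.0), (-20, 29.6), (-10, 27.5), (0, 19.4), (9, 28.7), (19, 29.2), (29, 30.1), (39, 28.0), (49, 28.0), (59, 29.4), (69, 30.5), (79, 28.7)]
0.03 [(-80, 224.8), (-70, 429.2), (-60, 419.3), (-50, 397.4), (-40, 18.6), (-30, 28.9), (-20, 29.0), (-10, 28.8), (0, 30.5), (9, 30.2), (19, 28.0), (29, 27.6), (39, 28.3), (49, 29.1), (59, 27.6), (69, 29.0), (79, 29.0)]
0.02 [(-80, 422.1), (-70, 422.7), (-60, 423.1), (-50, 414.5), (-40, 23.2), (-30, 27.4), (-20, 28.8), (-10, 28.5), (0, 30.0), (9, 30.9), (19, 30.7), (29, 30.0), (39, 28.7), (49, 30.1), (59, 29.3), (69, 30.7), (79, 29.6)]
wristtab 636 [ 0.46898307 -0.2700559   0.05744781]
  return _methods._mean(a, axis=axis, dtype=dtype,
  ret = ret.dtype.type(ret / rcount)
```

View pics/chk3.png

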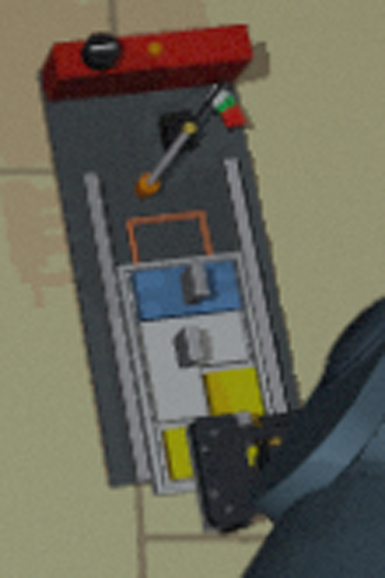

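All three tiles lie flat: tops are at 28–30 mm and the lugs are where planned. In the picture, C is at (188,290), B at (190,345) and A at (235,390). From the earlier picture the rear wall is about 56 mm from the roller, so I pinch the tab, push 50 mm and then look closely.

```bash
python3 -m inch '{"hand":[3,3,3,3,3,1.5,0.5,0.5],"linear":[[0,0,-1.5],[0,0,-2.5],[0,0,-2],[0,0,-0.9],[0,0,-0.3],[0,0,0],[0,0,0],[0,0,0]],"rot":[[0,0,0],[0,0,0],[0,0,0],[0,0,0],[0,0,0],[0,0,0],[0,0,0],[0,0,0]]}' 20
python3 -m inch '{"hand":[0.5,0.5,0.5,0.5,0.5,0.5,0.5,0.5],"linear":[[0,0,0],[0.3,0.04,0],[0.7,0.09,0],[1.2,0.15,0],[1.2,0.15,0],[1,0.12,0],[0.5,0.06,0],[0.1,0.01,0]],"rot":[[0,0,0],[0,0,0],[0,0,0],[0,0,0],[0,0,0],[0,0,0],[0,0,0],[0,0,0]]}' 20
```

```text
time: 27.05
position: [0.4737, -0.2689, 0.0314]
orientation: [-0.194, 3.134, -0.002]
wrist_force: [0.2, 3.5, 1.9]
grip_width: 0.104
finger_force: 20.0
time: 27.85
position: [0.5237, -0.2626, 0.0314]
orientation: [-0.195, 3.135, -0.001]
wrist_force: [-3.9, 0.4, 6.2]
grip_width: 0.105
finger_force: 20.0
```

```bash
python3 -m inch '{"hand":[1.5,3,3,3,3,3,3,3],"linear":[[0,0,0],[0,0,0],[0,0,1.5],[0,0,3.5],[0,0,4],[0,0,4],[1,0.3,3],[2,0.4,1]],"rot":[[0,0,0],[0,0,0],[0,0,0],[0,0,0],[0,0,-8.5],[0,0,-8.5],[0,0,-8.5],[0,0,-8.5]]}' 8
python3 -m inch '{"hand":[3,3,3,3,3,3,3,3],"linear":[[2,0.4,0],[2,0.4,0],[2,0.4,0],[0.6,0.4,0],[0,0,0],[0,0,0],[0,0,0],[0,0,0]],"rot":[[0,0,-8.5],[0,0,-8.5],[0,0,-8.5],[0,0,-8.5],[0,0,-8.5],[0,0,-8.5],[0,0,-8.5],[0,0,-8.5]]}'
python3 -m inch '{"hand":[3,3,3,3,3,3,3,3],"linear":[[0,0,0],[0,0,0],[0,0,0],[0,0,0],[0,0,0],[0,0,0],[0,0,0],[0,0,0]],"rot":[[0,0,-8.5],[0,0,-8.5],[0,0,-8.5],[0,0,-8.5],[0,0,-8.5],[0,0,-8.5],[0,0,-8.5],[0,0,-1.5]]}'
cat > sw.py <<'E'
from h import *
import sys
c=cam('wrist'); np.savez('pics/'+sys.argv[1]+'.npz',**{k:np.array(v) for k,v in c.items()})
im=c['color'];hsv=cv2.cvtColor(im,cv2.COLOR_RGB2HSV);H,S,V=[hsv[...,i].astype(int) for i in range(3)];P=cloud(c)
T=np.array([.580,-.256]);u=np.array([.9923,.1236]);v=np.array([-.1236,.9923])
tf=lambda w:np.c_[(w[:,:2]-T)@u,(w[:,:2]-T)@v]*1000
def blob(n,m,z):
    m=m&(P[...,0]>.66)&(P[...,0]<.86)&(abs(P[...,1]+.25)<.09)
    k,l,st,ce=cv2.connectedComponentsWithStats(m.astype(np.uint8))
    for i in range(1,k):
        if st[i,4]>25: print(n,st[i].tolist(),ce[i].round(1),'z',np.median(P[l==i][:,2]).round(4),tf(onz(c,ce[i],z)).round(1),'xmin',tf(onz(c,np.argwhere(l==i)[:,::-1],z)).min(0).round(1),tf(onz(c,np.argwhere(l==i)[:,::-1],z)).max(0).round(1))
blob('orange',(H>5)&(H<18)&(S>150)&(V>90),.035)
blob('green',(H>45)&(H<85)&(S>90)&(V>60),.015)
blob('red',((H<5)|(H>174))&(S>130)&(V>80),.015)
blob('yellow',(H>=20)&(H<34)&(S>120)&(V>100),.035)
blob('blue',(H>95)&(H<125)&(S>80),.028)
E
python3 sw.py s1
```

```text
time: 28.65
position: [0.5545, -0.2566, 0.2064]
orientation: [0.74, 3.046, -0.005]
wrist_force: [0.6, -0.2, -0.1]
grip_width: 0.318
finger_force: 0.0
time: 29.45
position: [0.6191, -0.2392, 0.2015]
orientation: [2.32, 2.117, 0.0]
wrist_force: [0.4, -0.2, 0.6]
grip_width: 0.319
finger_force: 0.0
time: 30.25
position: [0.6191, -0.2393, 0.2014]
orientation: [3.072, 0.654, 0.001]
wrist_force: [-0.5, -0.1, -0.3]
grip_width: 0.318
finger_force: 0.0
orange [343, 88, 16, 9, 55] [351.6  92.4] z 0.0277 [[149.5  11.5]] xmin [145.    5.9] [155.5  21.1]
green [429, 47, 17, 10, 115] [437.8  52.4] z 0.0266 [[218.2 -65.2]] xmin [212.4 -73.6] [225.3 -56. ]
red [400, 0, 86, 26, 1171] [452.9   8.5] z 0.0603 [[263.2 -64.9]] xmin [254.  -94.1] [281.1  -9.2]
red [428, 57, 18, 18, 253] [437.3  65. ] z 0.0265 [[206.2 -69.3]] xmin [197.8 -78.2] [216.3 -59.2]
yellow [395, 55, 10, 10, 38] [399.3  59.3] z 0.0361 [[194.3 -24.9]] xmin [189.7 -30. ] [199.  -20.2]
blue [312, 102, 80, 55, 2310] [351.2 129.1] z 0.0285 [[114.2  -0.2]] xmin [ 94.7 -40.2] [133.5  38.7]
```

```bash
python3 - <<'E'
from h import *
c=dict(np.load('pics/s1.npz')); im=c['color']
T=np.array([.580,-.256]);u=np.array([.9923,.1236]);v=np.array([-.1236,.9923])
def proj(x,y,z):
    w=np.r_[T+u*x/1000+v*y/1000,z]; q=c['Rm'].T@(w-c['o']); s=q[:2]/q[2]; s=s*(1+c['k1']*(s@s)); return c['fx']*s[0]+c['cx'],c['fy']*s[1]+c['cy']
for y in (-20,0,11,30):
    print('y',y)
    o=[]
    for x in range(130,168,1):
        a,b=proj(x,y,.026); p=cv2.getRectSubPix(im.astype(np.uint8),(1,1),(a,b))[0,0]; o.append((x,)+tuple(int(i) for i in p))
    print(o)
E
```

```text
y -20
[(130, 71, 97, 128), (131, 74, 103, 136), (132, 96, 137, 180), (133, 119, 163, 206), (134, 121, 141, 161), (135, 128, 129, 126), (136, 195, 198, 194), (137, 241, 243, 241), (138, 240, 242, 240), (139, 233, 236, 233), (140, 162, 165, 163), (141, 79, 84, 86), (142, 77, 83, 85), (143, 81, 88, 89), (144, 81, 88, 89), (145, 81, 88, 89), (146, 81, 87, 89), (147, 81, 88, 89), (148, 81, 87, 89), (149, 80, 87, 88), (150, 80, 86, 88), (151, 81, 86, 88), (152, 80, 86, 88), (153, 86, 93, 94), (154, 91, 97, 99), (155, 92, 98, 100), (156, 91, 97, 99), (157, 90, 97, 99), (158, 90, 97, 99), (159, 91, 97, 99), (160, 91, 97, 98), (161, 91, 97, 98), (162, 90, 97, 98), (163, 90, 96, 98), (164, 90, 96, 98), (165, 90, 96, 98), (166, 89, 96, 98), (167, 91, 96, 99)]
y 0
[(130, 98, 141, 186), (131, 105, 150, 197), (132, 103, 148, 194), (133, 128, 164, 202), (134, 199, 209, 220), (135, 164, 167, 166), (136, 174, 178, 176), (137, 219, 222, 221), (138, 231, 233, 232), (139, 208, 212, 211), (140, 140, 146, 146), (141, 82, 89, 90), (142, 79, 86, 88), (143, 82, 89, 91), (144, 82, 88, 90), (145, 82, 89, 91), 
[... 1304 characters left out ...]
(133, 141, 178, 216), (134, 183, 193, 205), (135, 178, 180, 177), (136, 194, 197, 193), (137, 238, 240, 237), (138, 240, 242, 240), (139, 234, 236, 234), (140, 164, 168, 166), (141, 75, 80, 81), (142, 83, 88, 89), (143, 84, 89, 91), (144, 83, 89, 91), (145, 84, 90, 91), (146, 84, 90, 90), (147, 84, 91, 90), (148, 84, 90, 90), (149, 83, 89, 90), (150, 83, 89, 90), (151, 84, 90, 90), (152, 84, 90, 90), (153, 84, 90, 89), (154, 83, 90, 90), (155, 89, 96, 97), (156, 93, 101, 101), (157, 93, 100, 100), (158, 93, 100, 100), (159, 92, 99, 99), (160, 91, 99, 99), (161, 92, 99, 100), (162, 91, 98, 99), (163, 93, 101, 101), (164, 92, 100, 100), (165, 92, 99, 99), (166, 92, 99, 100), (167, 92, 99, 99)]
```

The rear wall is at 140.2 and the roller's near edge at about 146.5, so the draw-out is about 37 mm. I push 17.5 mm more to about 19.5 mm.

```bash
python3 -m inch '{"hand":[3,3,3,3,3,3,3,3],"linear":[[-2.5,-0.6,0],[-3,-0.7,-1],[-3,-0.7,-2],[-1,-0.3,-2.5],[0,0,-2.5],[0,0,-2],[0,0,0],[0,0,0]],"rot":[[0,0,-8.5],[0,0,-8.4],[0,0,0],[0,0,0],[0,0,0],[0,0,0],[0,0,0],[0,0,0]]}' 8
python3 - <<'E'
from h import *
s=manip.get_state();m=R.from_rotvec(s['orientation']).as_matrix();print(s['position'],np.degrees(np.arctan2(m[1,0],m[0,0])))
E
```

```text
time: 31.1
position: [0.5243, -0.2624, 0.1011]
orientation: [3.135, 0.199, 0.0]
wrist_force: [-0.2, 0.1, 0.7]
grip_width: 0.322
finger_force: 0.0
[ 0.52430721 -0.26235911  0.10109217] 7.280229803395414
```

```bash
python3 -m inch '{"hand":[3,3,3,3,3,1.5,0.5,0.5],"linear":[[0,0,-1.5],[0,0,-2.3],[0,0,-2],[0,0,-0.9],[0,0,-0.3],[0,0,0],[0,0,0],[0,0,0]],"rot":[[0,0,0],[0,0,0],[0,0,0],[0,0,0],[0,0,0],[0,0,0],[0,0,0],[0,0,0]]}' 20
python3 -m inch '{"hand":[0.5,0.5,0.5,0.5,0.5,0.5,0.5,0.5],"linear":[[0,0,0],[0.2,0.02,0],[0.4,0.05,0],[0.4,0.05,0],[0.4,0.05,0],[0.2,0.03,0],[0.1,0.01,0],[0.04,0,0]],"rot":[[0,0,0],[0,0,0],[0,0,0],[0,0,0],[0,0,0],[0,0,0],[0,0,0],[0,0,0]]}' 20
python3 -m inch '{"hand":[0.5,1.5,3,3,3,3,3,3],"linear":[[0,0,0],[0,0,0],[0,0,0],[0,0,1.5],[0,0,3.5],[0,0,4],[1,0.1,4],[2,0.3,3]],"rot":[[0,0,0],[0,0,0],[0,0,0],[0,0,0],[0,0,0],[0,0,0],[0,0,0],[0,0,0]]}' 8
python3 -m inch '{"hand":[3,3,3,3,3,3,3,3],"linear":[[2,0.4,0],[2,0.4,0],[2,0.4,0],[0,0,0],[0,0,0],[0,0,0],[0,0,0],[0,0,0]],"rot":[[0,0,0],[0,0,0],[0,0,0],[0,0,0],[0,0,0],[0,0,0],[0,0,0],[0,0,0]]}'
python3 sw.py s2
python3 - <<'E'
from h import *
c=dict(np.load('pics/s2.npz')); im=c['color']
T=np.array([.580,-.256]);u=np.array([.9923,.1236]);v=np.array([-.1236,.9923])
def proj(x,y,z):
    w=np.r_[T+u*x/1000+v*y/1000,z]; q=c['Rm'].T@(w-c['o']); s=q[:2]/q[2]; s=s*(1+c['k1']*(s@s)); return c['fx']*s[0]+c['cx'],c['fy']*s[1]+c['cy']
for y in (-20,30):
    print(y,[(x,int(cv2.getRectSubPix(im,(1,1),proj(x,y,.026))[0,0,0])) for x in range(148,168)])
E
```

```text
time: 31.9
position: [0.5248, -0.2625, 0.0316]
orientation: [3.135, 0.197, 0.002]
wrist_force: [0.3, 3.8, 4.7]
grip_width: 0.105
finger_force: 19.9
time: 32.7
position: [0.5413, -0.2605, 0.0316]
orientation: [3.135, 0.198, -0.002]
wrist_force: [-4.6, 1.1, 7.8]
grip_width: 0.101
finger_force: 20.0
time: 33.5
position: [0.572, -0.2569, 0.1948]
orientation: [3.133, 0.195, 0.005]
wrist_force: [1.1, 1.0, 0.3]
grip_width: 0.318
finger_force: 0.0
time: 34.3
position: [0.631, -0.2444, 0.1906]
orientation: [3.135, 0.196, -0.0]
wrist_force: [-0.5, 0.3, 0.2]
grip_width: 0.317
finger_force: 0.0
green [382, 25, 17, 13, 93] [390.3  31.2] z 0.0266 [[217.1 -65.3]] xmin [211.5 -73.2] [223.  -56.9]
red [383, 32, 19, 20, 283] [393.1  42.9] z 0.0265 [[206.  -68.7]] xmin [198.1 -77.2] [216.4 -58.1]
yellow [394, 305, 4, 19, 60] [395.7 313.3] z 0.3087 [[-93.4 -83.1]] xmin [-106.5  -85.3] [-82.4 -80.5]
blue [289, 98, 77, 39, 2608] [326.9 117.2] z 0.0285 [[130.9  -0.5]] xmin [111.7 -40.1] [150.1  38.8]
-20 [(148, 94), (149, 115), (150, 185), (151, 190), (152, 178), (153, 222), (154, 242), (155, 246), (156, 200), (157, 103), (158, 84), (159, 85), (160, 85), (161, 84), (162, 85), (163, 84), (164, 84), (165, 85), (166, 86), (167, 84)]
30 [(148, 124), (149, 121), (150, 172), (151, 186), (152, 190), (153, 228), (154, 242), (155, 245), (156, 222), (157, 135), (158, 85), (159, 84), (160, 84), (161, 85), (162, 92), (163, 99), (164, 97), (165, 97), (166, 94), (167, 87)]
```

The tray moved 16.5 mm, to about 20.5 mm drawn out. I read the pointer against the arc numerically.

```bash
python3 - <<'E'
from h import *
T=np.array([.580,-.256]);u=np.array([.9923,.1236]);v=np.array([-.1236,.9923])
for f in('s1','s2'):
    c=dict(np.load(f'pics/{f}.npz')); im=c['color']
    def proj(x,y,z):
        w=np.r_[T+u*x/1000+v*y/1000,z]; q=c['Rm'].T@(w-c['o']); s=q[:2]/q[2]; s=s*(1+c['k1']*(s@s)); return c['fx']*s[0]+c['cx'],c['fy']*s[1]+c['cy']
    for r in (34,44,48):
        o=[]
        for a in range(-84,-28,2):
            A=np.radians(a); p=cv2.getRectSubPix(im,(1,1),proj(193.5+r*np.cos(A),-24.9+r*np.sin(A),.0265))[0,0].astype(int)
            R_,G,B=p; o.append(f"{a}:"+('K' if p.max()<75 else 'R' if R_>1.6*G else 'G' if G>1.3*R_ else 'W' if p.min()>150 else 'g%d'%p.mean()))
        print(f,r,' '.join(o))
E
```

```text
s1 34 -84:R -82:R -80:R -78:R -76:R -74:R -72:R -70:R -68:R -66:R -64:G -62:G -60:G -58:G -56:G -54:g133 -52:g101 -50:g81 -48:g82 -46:K -44:K -42:K -40:g74 -38:g94 -36:g95 -34:g95 -32:g94 -30:g94
s1 44 -84:R -82:R -80:R -78:R -76:R -74:R -72:R -70:R -68:R -66:R -64:G -62:G -60:G -58:G -56:G -54:W -52:W -50:W -48:W -46:g80 -44:K -42:K -40:W -38:g82 -36:g86 -34:g84 -32:g84 -30:g88
s1 48 -84:R -82:R -80:R -78:R -76:R -74:R -72:R -70:R -68:R -66:R -64:G -62:G -60:G -58:G -56:G -54:W -52:W -50:W -48:W -46:g99 -44:K -42:g74 -40:W -38:g82 -36:g81 -34:K -32:K -30:K
s2 34 -84:R -82:R -80:R -78:R -76:R -74:R -72:R -70:R -68:R -66:R -64:g89 -62:G -60:G -58:K -56:K -54:K -52:g87 -50:g141 -48:g139 -46:g139 -44:g144 -42:g144 -40:g137 -38:g106 -36:g99 -34:g101 -32:g101 -30:g94
s2 44 -84:R -82:R -80:R -78:R -76:R -74:R -72:R -70:R -68:R -66:R -64:G -62:G -60:G -58:K -56:K -54:g88 -52:W -50:W -48:W -46:W -44:W -42:W -40:W -38:g96 -36:g88 -34:g89 -32:g92 -30:g90
s2 48 -84:R -82:R -80:R -78:R -76:R -74:R -72:R -70:R -68:R -66:g137 -64:G -62:G -60:G -58:K -56:K -54:g94 -52:W -50:W -48:W -46:W -44:W -42:W -40:W -38:g90 -36:g89 -34:K -32:K -30:K
```

The pointer went from -43.5° to -56.3°, and green spans -55° to -65°. It has only just clicked, so I push 2.5 mm more to stand safely in the green.

```bash
python3 -m inch '{"hand":[3,3,3,3,3,3,3,3],"linear":[[-2.5,-0.4,0],[-3,-0.6,-1],[-3,-0.6,-2],[-0.5,0,-2.5],[0,0,-2.5],[0,0,-1],[0,0,0],[0,0,0]],"rot":[[0,0,0],[0,0,0],[0,0,0],[0,0,0],[0,0,0],[0,0,0],[0,0,0],[0,0,0]]}' 8
python3 -m inch '{"hand":[3,3,3,3,3,1.5,0.5,0.5],"linear":[[0,0,-1.5],[0,0,-2.2],[0,0,-2],[0,0,-0.9],[0,0,-0.3],[0,0,0],[0,0,0],[0,0,0]],"rot":[[0,0,0],[0,0,0],[0,0,0],[0,0,0],[0,0,0],[0,0,0],[0,0,0],[0,0,0]]}' 20
```

```text
time: 35.15
position: [0.5422, -0.2606, 0.1015]
orientation: [3.134, 0.197, 0.002]
wrist_force: [0.4, 0.3, 0.2]
grip_width: 0.318
finger_force: 0.0
time: 35.95
position: [0.5422, -0.2604, 0.0326]
orientation: [3.135, 0.197, 0.002]
wrist_force: [0.4, 2.8, 4.3]
grip_width: 0.102
finger_force: 19.9
```

```bash
python3 -m inch '{"hand":[0.5,0.5,0.5,0.5,0.5,0.5,0.5,0.5],"linear":[[0,0,0],[0.1,0.01,0],[0.1,0.01,0],[0.1,0.02,0],[0,0,0],[0,0,0],[0,0,0],[0,0,0]],"rot":[[0,0,0],[0,0,0],[0,0,0],[0,0,0],[0,0,0],[0,0,0],[0,0,0],[0,0,0]]}' 20
python3 -m inch '{"hand":[0.5,1.5,3,3,3,3,3,3],"linear":[[0,0,0],[0,0,0],[0,0,0],[0,0,1.5],[0,0,3.5],[0,0,4],[1,0.1,4],[2,0.3,3]],"rot":[[0,0,0],[0,0,0],[0,0,0],[0,0,0],[0,0,0],[0,0,0],[0,0,0],[0,0,0]]}' 8
python3 -m inch '{"hand":[3,3,3,3,3,3,3,3],"linear":[[2,0.4,0],[2,0.4,0],[2,0.4,0],[0,0,0],[0,0,0],[0,0,0],[0,0,0],[0,0,0]],"rot":[[0,0,0],[0,0,0],[0,0,0],[0,0,0],[0,0,0],[0,0,0],[0,0,0],[0,0,0]]}'
python3 sw.py s3
python3 - <<'E'
from h import *
T=np.array([.580,-.256]);u=np.array([.9923,.1236]);v=np.array([-.1236,.9923])
c=dict(np.load('pics/s3.npz')); im=c['color']
def proj(x,y,z):
        w=np.r_[T+u*x/1000+v*y/1000,z]; q=c['Rm'].T@(w-c['o']); s=q[:2]/q[2]; s=s*(1+c['k1']*(s@s)); return c['fx']*s[0]+c['cx'],c['fy']*s[1]+c['cy']
for r in (34,44,48):
        o=[]
        for a in range(-84,-28,2):
            A=np.radians(a); p=cv2.getRectSubPix(im,(1,1),proj(193.5+r*np.cos(A),-24.9+r*np.sin(A),.0265))[0,0].astype(int)
            R_,G,B=p; o.append(f"{a}:"+('K' if p.max()<75 else 'R' if R_>1.6*G else 'G' if G>1.3*R_ else 'W' if p.min()>150 else 'g%d'%p.mean()))
        print(r,' '.join(o))
P=cloud(c); r=P[...,:2]-T;X=r@u;Y=r@v-.0
for y in(-.03,.03): print(y,[(int(x*1000),round(float(np.median(P[...,2][(abs(X-x)<.003)&(abs(Y-y)<.003)]))*1000,1)) for x in np.arange(.0,.165,.01)])
print(manip.get_state()['wrist_force'])
E
```

```text
time: 36.75
position: [0.5444, -0.2601, 0.0326]
orientation: [3.135, 0.197, -0.001]
wrist_force: [-3.5, 1.2, 6.3]
grip_width: 0.105
finger_force: 20.0
time: 37.55
position: [0.575, -0.2564, 0.1958]
orientation: [3.133, 0.195, 0.005]
wrist_force: [1.7, -0.3, 0.7]
grip_width: 0.321
finger_force: 0.0
time: 38.35
position: [0.634, -0.244, 0.1916]
orientation: [3.135, 0.196, -0.0]
wrist_force: [-0.1, 0.4, 0.3]
grip_width: 0.317
finger_force: 0.0
green [382, 31, 16, 10, 53] [390.6  35.5] z 0.0268 [[216.3 -65.9]] xmin [211.9 -72.5] [220.6 -57.3]
red [253, 0, 8, 7, 27] [257.    2.4] z 0.0461 [[247.1  70.4]] xmin [243.8  67.3] [249.4  74.4]
red [383, 36, 19, 20, 274] [392.7  46.5] z 0.0266 [[205.7 -68.7]] xmin [197.4 -77.6] [215.8 -58.4]
yellow [246, 296, 5, 25, 62] [248.1 308.2] z 0.3094 [[-84.5  91.9]] xmin [-100.3   88.8] [-68.4  95.1]
yellow [394, 305, 4, 30, 97] [395.8 319. ] z 0.3102 [[-98.7 -83.9]] xmin [-119.3  -86.6] [-80.  -80.7]
blue [289, 99, 77, 39, 2534] [326.9 117.8] z 0.0285 [[133.4  -0.5]] xmin [113.7 -40.1] [152.2  39. ]
34 -84:R -82:R -80:R -78:R -76:R -74:R -72:R -70:R -68
[... 329 characters left out ...]
0
48 -84:R -82:R -80:R -78:R -76:R -74:R -72:R -70:R -68:R -66:R -64:G -62:G -60:K -58:K -56:G -54:W -52:W -50:W -48:W -46:W -44:W -42:W -40:W -38:g86 -36:g89 -34:K -32:K -30:K
-0.03 [(0, nan), (10, 27.7), (20, 28.2), (30, 28.3), (40, 28.2), (50, 28.3), (60, 28.5), (70, 16.5), (80, 322.8), (90, 308.1), (100, 28.1), (110, 27.9), (120, 28.5), (130, 28.5), (140, 28.6), (150, 28.4), (160, 11.3)]
0.03 [(0, 28.4), (10, 28.5), (20, 28.4), (30, 17.0), (40, 28.4), (50, 28.6), (60, 28.6), (70, 29.2), (80, 322.8), (90, 308.2), (100, 28.7), (110, 27.9), (120, 28.5), (130, 28.7), (140, 28.4), (150, 29.0), (160, 16.5)]
[ 0.55483606  0.71785909 -0.10864839]
  return _methods._mean(a, axis=axis, dtype=dtype,
  ret = ret.dtype.type(ret / rcount)
```

The pointer at -59.3° now has green on both sides (lever about 0.28 rad). The tiles are flat and nothing is touching.

```bash
python3 -c "
from plant import manip
print(manip.job_done())"
```

```text
the job is handed in; nothing more can be done
None
```

The job is handed in: all three tiles lie flat in the tray, and the tray is pushed in until the switch clicked, with the pointer in the green (lever at about 0.28 rad), the robot clear and about 38 s used.

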